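Put the impact sockets back on the rail in order of size

ROBOT

A 6-joint arm with a two-finger parallel gripper is mounted at the origin on the work surface. World frame = base frame: x ahead of the robot, y to its left, z up, the work surface at z = 0. Lengths are in m, angles in degrees, forces in N, time in s.
With the tool pointing down it reaches from about 0.3 to 0.75 m from the base axis. Payload 8.5 kg.
Tool frame: the origin (TCP) lies on the centre line of the jaws, within the pads' length; the fingertips stand 19 mm ahead of it and the grasp point (between the pads) is the TCP (env.tcp_to_tips is the z of the fingertips in the tool frame, in m); z points along the fingers, y is the line along which they close (so a half turn about z gives the same grasp; the last joint's range is limited). The gripper opens to 85 mm and grips with 20 to 120 N. Pads are 22 mm wide; open, the fingers measure 114 mm over their backs; the gripper's body (76 mm by 85 mm) begins 54 mm behind the grasp point. The pads swing forward as they close: fully open they stand 13 mm farther back than shut.
Start: joints at [55.159, 21.807, 74.336, -0, 83.858, -12.336], TCP at [0.211, 0.508, 0.25] pointing down, gripper open.
Joint ranges: [-178.18, 178.18], [-50.72, 133.34], [12.68, 142.11], [-81.47, 261.47], [9.98, 163.14], [-165.26, 165.26]. Speed limits (degrees/s): [136.94, 136.94, 180, 180, 180, 180].

INTERFACE

Orientations are given as a 3x3 rotation matrix whose columns are the frame's x, y, z axes.
In Python, from rig import env gives the robot as it stands.
- The arm moves only by the tool servo_tool, never from a script. Its argument "steps" is a list of rows, each an object of numbers: "tx", "ty", "tz": the shift along the world's x, y, z in cm; "yaw": the turn about the world's z in degrees; "claw": the finger opening in cm, from 0 to 8.54. In form: [{"tx": .., "ty": .., "tz": .., "yaw": .., "claw": ..}, ...]. A call has 1 to 20 rows; each row shifts and turns the commanded pose from where the row before left it; what a row does not reach is not made up. A row lasts 1/10 s, in which the tool goes at most 50 mm and 8.59 degrees, less where a joint would pass 70% of its speed; a pose out of reach is approached as far as the arm can. A call with a gripper value outside its range is refused whole. The fingers move at their own pace and stop on an object; "newtons" is the grip in N (left out, the last holds). Time passes only in rows, so rows that do not move let the fingers close. It gives the time, the measured TCP pose, the force, the opening and the grip force at its end, in the units of the state.
- env.observe(): the state, without advancing time (a new reading comes with each control period).
- env.get_image(name): name is "side" or "top"; returns (picture, depth): 420x560x3 uint8, red, green, blue; 420x560 float32, m along the optical axis (not along the pixel's ray), 0 where there is no reading.
- env.camera_model(name): a dict with "fovy" (degrees; the focal length in pixels is half the picture's height over the tangent of half this angle, whatever the lens; pixels are square), "cx", "cy" (the principal point, pixels), "dist_coeffs" ([k1, k2, p1, p2, k3] as OpenCV has them; the pictures are not rectified), "T" (4x4, takes a point from camera to world coordinates). Camera axes: x right, y down, z forward; pixel columns grow to the right and rows downward; lengths in m; the calibration is good to about 2 mm. A picture is of the moment at which its call begins. camera_model takes no time and is no camera call.
- env.close_job(): hands the job in; it is judged then, once.
The state is a dict: "time_s": time; "q": joint angles; "qvel": joint speeds; "joint_efforts": joint torques, N m; "position": TCP position; "tool_rot": TCP orientation; "ft_force": force on the tool from outside, world axes, zero at the start; "wrist_torque": the same for the moment, N m; "grip_width": finger opening in m; "gripper_force": force on a finger pad.
Only numpy, scipy, OpenCV 4.12 (cv2) and the standard library are available. Lean on these libraries where they do the work, as an engineer would, in place of code of your own. Each camera call takes 0.05 s, during which the arm holds its last target. There are 200 camera calls.

TASK

Put the four loose impact sockets back on the socket rail, one in the middle of each free yellow seat and standing upright with the hexagon up as they are now, in order of size: growing from the small steel adaptor at one end of the rail to the biggest socket at the other. Leave the adaptor and the biggest socket where they stand.

Things in the scene. Friction and masses are not known exactly. Their poses are not given: they have to be found in the camera images.
- socket_22: black impact socket, smallest of the four loose ones, a round steel cup standing upright on the bench with its hexagon mouth up: head 22 mm across over the upper half of its height, drive end 22 mm across below, 36 mm tall. Origin: centre of its flat underside, z up. Round, so its yaw does not matter.
- socket_32: black impact socket, second smallest of the four loose ones, a round steel cup standing upright on the bench with its hexagon mouth up: head 32 mm across over the upper half of its height, drive end 27 mm across below, 43 mm tall. Origin: centre of its flat underside, z up. Round, so its yaw does not matter.
- socket_42: black impact socket, second largest of the four loose ones, a round steel cup standing upright on the bench with its hexagon mouth up: head 42 mm across over the upper half of its height, drive end 32 mm across below, 50 mm tall. Origin: centre of its flat underside, z up. Round, so its yaw does not matter.
- socket_52: black impact socket, largest of the four loose ones, a round steel cup standing upright on the bench with its hexagon mouth up: head 52 mm across over the upper half of its height, drive end 38 mm across below, 57 mm tall. Origin: centre of its flat underside, z up. Round, so its yaw does not matter.
- seat_a: round yellow seat, 56 mm across, first of the four free seats in a straight row on the flat aluminium socket rail. Origin: centre of its flat top, 12 mm above the bench; y runs along the row from seat_a to seat_d (70 mm seat to seat), z up. The rail is fixed, 66 x 422 mm, 9 mm high plus 3 mm of seat. A socket just stands on the seat.
- seat_b: round yellow seat, 56 mm across, second of the four free seats in a straight row on the flat aluminium socket rail. Origin: centre of its flat top, 12 mm above the bench; y runs along the row from seat_a to seat_d (70 mm seat to seat), z up. The rail is fixed, 66 x 422 mm, 9 mm high plus 3 mm of seat. A socket just stands on the seat.
- seat_c: round yellow seat, 56 mm across, third of the four free seats in a straight row on the flat aluminium socket rail. Origin: centre of its flat top, 12 mm above the bench; y runs along the row from seat_a to seat_d (70 mm seat to seat), z up. The rail is fixed, 66 x 422 mm, 9 mm high plus 3 mm of seat. A socket just stands on the seat.
- seat_d: round yellow seat, 56 mm across, fourth of the four free seats in a straight row on the flat aluminium socket rail. Origin: centre of its flat top, 12 mm above the bench; y runs along the row from seat_a to seat_d (70 mm seat to seat), z up. The rail is fixed, 66 x 422 mm, 9 mm high plus 3 mm of seat. A socket just stands on the seat.
- big_socket: biggest black impact socket, already in its place: head 62 mm across, 44 mm below, 62 mm tall. Origin: centre of its underside. It stands loose on one of the two end seats of the rail, 70 mm beyond seat_a or beyond seat_d (which end changes from start to start) and must stay there. It marks the large end of the row.
- adaptor: bright steel drive adaptor, already in its place: round body 25 mm across with a 12.5 mm square drive on top, 38 mm tall in all. Origin: centre of its underside. It stands loose on one of the two end seats of the rail, 70 mm beyond seat_a or beyond seat_d (which end changes from start to start) and must stay there. It marks the small end of the row.
Mind the look-alikes: they are no part of the job. Leave any blue or green look-alike of the big_socket alone.

How it is judged:
By the outcome, as a careful person would: the job done as asked, in the order asked, and still so for the second after the job is handed in, with the robot touching nothing.
It also fails if it takes over 106 s, if anything falls off the work surface, if the arm or the gripper's body presses on something with over 40 N, if the wrist force passes 120 N, or if a joint passes its speed limit or range.

## Working session

There is one attempt and no reset: what is moved stays moved. The work goes in short steps, Python scripts to look and compute and a tool call to move; the robot and the scene stay as the last step left them, time stands still between calls to the robot, and variables do not carry over. Pictures are saved under pics/ and viewed, at most 14 in all, crops included, and the job is handed in when it is done.

Besides the shell and the picture viewer there is one more tool, called after "Request:" in YAML: its name, and indented under it one key for each argument. servo_tool: Moves the arm, as the interface text tells. Its arguments: {"type":"object","properties":{"steps":{"type":"array"},"newtons":{"type":"number"}},"required":["steps"]}

```bash
mkdir -p pics; python3 - <<'E'
from rig import env
import cv2,numpy as np
for n in("top","side"):
    p,d=env.get_image(n); np.savez(f"pics/{n}0.npz",p=p,d=d); cv2.imwrite(f"pics/{n}0.png",p[:,:,::-1]); m=env.camera_model(n); print({k:np.round(v,3).tolist() for k,v in m.items()})
o=env.observe();print(o["time_s"],o["position"],o["tool_rot"],o["grip_width"])
E
```

```text
{'fovy': 56.764, 'cx': 278.057, 'cy': 206.11, 'dist_coeffs': [-0.003, 0.0, 0.0, 0.0, 0.0], 'T': [[-0.009, -0.984, 0.176, 0.401], [-1.0, 0.009, 0.001, -0.002], [-0.002, -0.176, -0.984, 0.877], [0.0, 0.0, 0.0, 1.0]]}
{'fovy': 46.806, 'cx': 275.939, 'cy': 215.723, 'dist_coeffs': [-0.113, 0.0, 0.0, 0.0, 0.0], 'T': [[-0.992, -0.075, 0.099, 0.436], [-0.124, 0.688, -0.715, 0.738], [-0.015, -0.722, -0.692, 0.759], [0.0, 0.0, 0.0, 1.0]]}
0.1 [0.21040619 0.50792341 0.24979194] [[-9.23830768e-01  3.82800454e-01 -7.24362514e-04]
 [ 3.82801037e-01  9.23830253e-01 -1.01523856e-03]
 [ 2.80554223e-04 -1.21519534e-03 -9.99999222e-01]] 0.08570409743157888
```

View pics/top0.png

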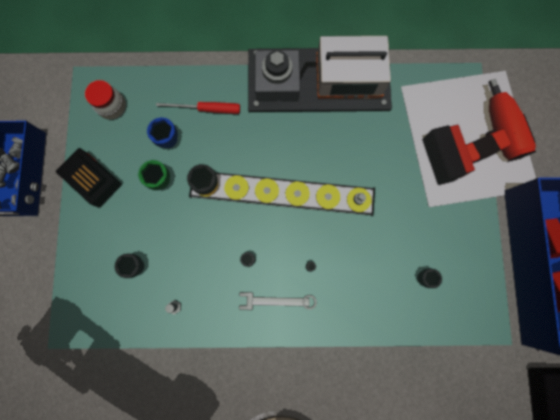

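View pics/side0.png

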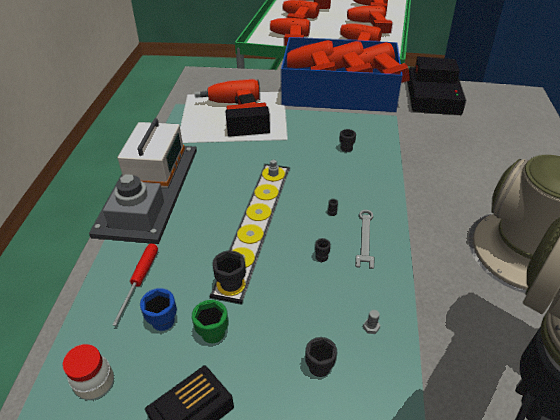

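The top view shows the big socket at the rail's left end (203,180) and the adaptor at the right end (360,200). The loose sockets are at (128,265), (248,258), (310,266) and (430,277), and the yellow seats lie between (237,188) and (328,197). The side view agrees. Next I'll measure positions.

```bash
cat > h.py <<'E'
import numpy as np,cv2
from rig import env
from scipy import optimize
def cloud(n,d):
    m=env.camera_model(n);f=210/np.tan(np.radians(m["fovy"]/2))
    K=np.array([[f,0,m["cx"]],[0,f,m["cy"]],[0,0,1]])
    v,u=np.mgrid[:420,:560]
    r=cv2.undistortPoints(np.stack([u,v],-1).reshape(-1,1,2).astype(np.float64),K,np.array(m["dist_coeffs"])).reshape(420,560,2)
    c=np.dstack([r*d[...,None],d]); T=np.array(m["T"])
    ray=np.dstack([r,np.ones((420,560))])@T[:3,:3].T
    return c@T[:3,:3].T+T[:3,3], ray, T[:3,3]
def onplane(ray,o,z): return o+ray*((z-o[2])/ray[...,2])[...,None]
def circ(P,r=None):
    g=lambda p:np.hypot(P[:,0]-p[0],P[:,1]-p[1])-p[2]
    return optimize.least_squares(g,[*P.mean(0)[:2],.02],loss="soft_l1",f_scale=.002).x
E
cat > m.py <<'E'
from h import *
import sys
new=len(sys.argv)>1
for n in("top","side"):
    if new: p,d=env.get_image(n)
    else: z=np.load(f"pics/{n}0.npz");p,d=z["p"],z["d"]
    W,ray,o=cloud(n,d)
    hsv=cv2.cvtColor(p,cv2.COLOR_RGB2HSV)
    y=((abs(hsv[...,0].astype(int)-29)<6)&(hsv[...,1]>140)&(hsv[...,2]>80)).astype(np.uint8)
    N,l,s,c=cv2.connectedComponentsWithStats(y)
    B=onplane(ray,o,.012)
    for i in range(1,N):
        if s[i,4]>60:
            con=cv2.findContours((l==i).astype(np.uint8),cv2.RETR_EXTERNAL,cv2.CHAIN_APPROX_NONE)[0][0][:,0]
            print(n,"seat",np.round(c[i]),s[i,4],np.round(circ(B[con[:,1],con[:,0]])*1e3,1), "depthz",np.round(np.median(W[l==i],0)*1e3,1))
    k=((W[...,2]>.02)&(W[...,2]<.08)&(d>0)&(W[...,0]>.1)&(W[...,0]<.65)&(abs(W[...,1])<.5)).astype(np.uint8)
    N,l,s,c=cv2.connectedComponentsWithStats(k)
    for i in range(1,N):
        if s[i,4]>25:
            P=W[l==i]; h=np.percentile(P[:,2],95); Q=P[P[:,2]>h-.006]
            e=cv2.minEnclosingCircle(Q[:,:2].astype(np.float32)*1000)
            print(n,"obj",np.round(c[i]),s[i,4],"h",round(h*1e3,1),"mean",np.round(Q.mean(0)*1e3,1),"enc",np.round(e[0],1),round(e[1],1),"fit",np.round(circ(Q)*1e3,1))
E
python3 m.py
```

```text
top seat [236. 187.] 344 [600.4  94.5  25. ] depthz [600.   94.2  12.6]
top seat [266. 190.] 339 [592.8  25.2  24.9] depthz [592.5  26.1  12.4]
top seat [297. 193.] 338 [585.  -44.4  24.9] depthz [584.  -44.1  12.5]
top seat [328. 196.] 347 [ 577.2 -113.7   25. ] depthz [ 576.8 -113.1   12.6]
top seat [358. 200.] 273 [ 569.3 -183.8   25.2] depthz [ 564.7 -180.7   12.6]
top obj [453. 168.] 819 h 68.5 mean [ 629.1 -386.9   66.4] enc [ 634.5 -388.1] 38.0 fit [ 629.1 -386.7   20.4]
top obj [ 88. 180.] 1690 h 63.4 mean [617.4 423.   61.3] enc [621.1 425.9] 49.7 fit [617.1 423.2  26.1]
top obj [154. 175.] 740 h 63.4 mean [619.4 270.2  61.7] enc [619.7 271. ] 31.7 fit [619.8 270.   27.3]
top obj [202. 179.] 727 h 75.5 mean [605.6 161.8  73.6] enc [606.4 161.9] 31.1 fit [606.1 161.3  27.3]
top obj [360. 199.] 110 h 51.7 mean [ 567.9 -182.7   50.2] enc [ 568.4 -182.5] 7.8 fit [ 567.9 -182.7    5. ]
top obj [248. 259.] 179 h 44.5 mean [435.1  65.4  42.7] enc [435.3  65.3] 15.7 fit [435.4  65.   13.4]
top obj [129. 266.] 580 h 58.3 mean [423.3 315.9  56.4] enc [424.1 316.4] 26.3 fit [423.9 316.
[... 1065 characters left out ...]
8 mean [421.3 -67.2  34.5] enc [422.2 -67.8] 12.0 fit [421.2 -67.8   9.1]
side obj [322. 247.] 244 h 44.2 mean [437.   69.1  42. ] enc [436.4  68.4] 16.6 fit [436.7  68.5  13.5]
side obj [229. 269.] 1015 h 74.7 mean [606.5 166.4  73. ] enc [606.9 164. ] 31.7 fit [606.8 165.6  27.1]
side obj [210. 319.] 1130 h 62.9 mean [619.5 275.5  61. ] enc [620.9 272.7] 31.7 fit [620.5 274.1  27.4]
side obj [373. 317.] 145 h 46.4 mean [336.1 230.   44.6] enc [336.4 228.5] 10.0 fit [336.1 230.    6.4]
side obj [321. 354.] 936 h 57.9 mean [424.8 319.5  56. ] enc [425.2 318.9] 26.7 fit [424.8 320.1  22.9]
side obj [198. 398.] 2517 h 63.1 mean [617.7 426.2  61.2] enc [622.  425.3] 47.6 fit [617.9 425.4  24.9]
```

Request:
servo_tool:
  newtons: 60
  steps:
    - {"tx": 1.95,"ty": -1.73,"tz": -1,"yaw": -6.72,"claw": 7.5}
    - {"tx": 1.95,"ty": -1.73,"tz": -1,"yaw": -6.72,"claw": 7.5}
    - {"tx": 1.95,"ty": -1.73,"tz": -1,"yaw": -6.72,"claw": 7.5}
    - {"tx": 1.95,"ty": -1.73,"tz": -1,"yaw": -6.72,"claw": 7.5}
    - {"tx": 1.95,"ty": -1.73,"tz": -1,"yaw": -6.72,"claw": 7.5}
    - {"tx": 1.95,"ty": -1.73,"tz": -1,"yaw": -6.72,"claw": 7.5}
    - {"tx": 1.95,"ty": -1.73,"tz": -1,"yaw": -6.72,"claw": 7.5}
    - {"tx": 1.95,"ty": -1.73,"tz": -1,"yaw": -6.72,"claw": 7.5}
    - {"tx": 1.95,"ty": -1.73,"tz": -1,"yaw": -6.72,"claw": 7.5}
    - {"tx": 1.95,"ty": -1.73,"tz": -1,"yaw": -6.72,"claw": 7.5}
    - {"tx": 1.95,"ty": -1.73,"tz": -1,"yaw": -6.72,"claw": 7.5}
    - {"tx": 0,"ty": 0,"tz": 0,"yaw": 0,"claw": 7.5}
    - {"tx": 0,"ty": 0,"tz": 0,"yaw": 0,"claw": 7.5}

```text
time_s: 1.4
position: [0.4249, 0.3176, 0.14]
tool_rot: [[0.112, 0.994, -0.001], [0.994, -0.112, -0.0], [-0.0, -0.001, -1.0]]
ft_force: [-0.3, 0.3, -0.0]
grip_width: 0.0748
gripper_force: 0.0
```

Request:
servo_tool:
  newtons: 60
  steps:
    - {"tz": -2,"claw": 7.5}
    - {"tz": -2,"claw": 7.5}
    - {"tz": -2,"claw": 7.5}
    - {"tz": -2,"claw": 7.5}
    - {"tz": -1,"claw": 7.5}
    - {"tz": -0.8,"claw": 7.5}
    - {"tz": 0,"claw": 7.5}
    - {"claw": 4.5}
    - {"claw": 4.5}
    - {"claw": 4.5}
    - {"claw": 4.5}
    - {"claw": 4.5}
    - {"claw": 4.5}
    - {"claw": 4.5}
    - {"claw": 4.5}

```text
invalid input at $.steps[0]: expected keys tx, ty, tz, yaw, claw
```

Request:
servo_tool:
  newtons: 60
  steps:
    - {"tx": 0,"ty": 0,"tz": -2,"yaw": 0,"claw": 7.5}
    - {"tx": 0,"ty": 0,"tz": -2,"yaw": 0,"claw": 7.5}
    - {"tx": 0,"ty": 0,"tz": -2,"yaw": 0,"claw": 7.5}
    - {"tx": 0,"ty": 0,"tz": -2,"yaw": 0,"claw": 7.5}
    - {"tx": 0,"ty": 0,"tz": -1,"yaw": 0,"claw": 7.5}
    - {"tx": 0,"ty": 0,"tz": -0.8,"yaw": 0,"claw": 7.5}
    - {"tx": 0,"ty": 0,"tz": 0,"yaw": 0,"claw": 7.5}
    - {"tx": 0,"ty": 0,"tz": 0,"yaw": 0,"claw": 4.5}
    - {"tx": 0,"ty": 0,"tz": 0,"yaw": 0,"claw": 4.5}
    - {"tx": 0,"ty": 0,"tz": 0,"yaw": 0,"claw": 4.5}
    - {"tx": 0,"ty": 0,"tz": 0,"yaw": 0,"claw": 4.5}
    - {"tx": 0,"ty": 0,"tz": 0,"yaw": 0,"claw": 4.5}
    - {"tx": 0,"ty": 0,"tz": 0,"yaw": 0,"claw": 4.5}
    - {"tx": 0,"ty": 0,"tz": 0,"yaw": 0,"claw": 4.5}

```text
time_s: 2.8
position: [0.4252, 0.3181, 0.0434]
tool_rot: [[0.112, 0.994, 0.001], [0.994, -0.112, 0.001], [0.001, 0.001, -1.0]]
ft_force: [-2.5, 0.2, 5.5]
grip_width: 0.0504
gripper_force: 62.2
```

Request:
servo_tool:
  newtons: 60
  steps:
    - {"tx": 0,"ty": 0,"tz": 1,"yaw": 0,"claw": 4.5}
    - {"tx": 0,"ty": 0,"tz": 2,"yaw": 0,"claw": 4.5}
    - {"tx": 0,"ty": 0,"tz": 2,"yaw": 0,"claw": 4.5}
    - {"tx": 0,"ty": 0,"tz": 2,"yaw": 0,"claw": 4.5}
    - {"tx": 0,"ty": 0,"tz": 2,"yaw": 0,"claw": 4.5}
    - {"tx": 0,"ty": 0,"tz": 2,"yaw": 0,"claw": 4.5}
    - {"tx": 0,"ty": 0,"tz": 0,"yaw": 0,"claw": 4.5}
    - {"tx": 0,"ty": 0,"tz": 0,"yaw": 0,"claw": 4.5}
    - {"tx": 0,"ty": 0,"tz": 0,"yaw": 0,"claw": 4.5}

```text
time_s: 3.7
position: [0.4244, 0.3175, 0.1512]
tool_rot: [[0.112, 0.994, -0.002], [0.994, -0.112, -0.001], [-0.001, -0.002, -1.0]]
ft_force: [-0.6, -0.7, -5.4]
grip_width: 0.0509
gripper_force: 63.7
```

```bash
python3 - <<'E'
from h import *
p,d=env.get_image("side");cv2.imwrite("pics/side1.png",p[:,:,::-1])
W,ray,o=cloud("side",d)
print(env.observe()["position"])
E
```

```text
[0.42448959 0.31754134 0.15118079]
```

View pics/side1.png

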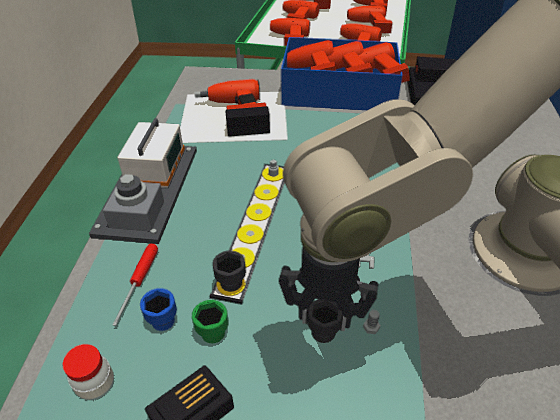

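Request:
servo_tool:
  newtons: 60
  steps:
    - {"tx": 0.7,"ty": -0.9,"tz": 0,"yaw": 0,"claw": 4.5}
    - {"tx": 1.4,"ty": -1.8,"tz": 0,"yaw": 0,"claw": 4.5}
    - {"tx": 1.6,"ty": -2,"tz": 0,"yaw": 0,"claw": 4.5}
    - {"tx": 1.6,"ty": -2,"tz": 0,"yaw": 0,"claw": 4.5}
    - {"tx": 1.6,"ty": -2,"tz": 0,"yaw": 0,"claw": 4.5}
    - {"tx": 1.6,"ty": -2,"tz": 0,"yaw": 0,"claw": 4.5}
    - {"tx": 1.6,"ty": -2,"tz": 0,"yaw": 0,"claw": 4.5}
    - {"tx": 1.6,"ty": -2,"tz": 0,"yaw": 0,"claw": 4.5}
    - {"tx": 1.6,"ty": -2,"tz": 0,"yaw": 0,"claw": 4.5}
    - {"tx": 1.6,"ty": -2,"tz": 0,"yaw": 0,"claw": 4.5}
    - {"tx": 1.6,"ty": -2,"tz": 0,"yaw": 0,"claw": 4.5}
    - {"tx": 1.1,"ty": -1.5,"tz": 0,"yaw": 0,"claw": 4.5}
    - {"tx": 0,"ty": 0,"tz": 0,"yaw": 0,"claw": 4.5}
    - {"tx": 0,"ty": 0,"tz": 0,"yaw": 0,"claw": 4.5}
    - {"tx": 0,"ty": 0,"tz": -2,"yaw": 0,"claw": 4.5}
    - {"tx": 0,"ty": 0,"tz": -2,"yaw": 0,"claw": 4.5}
    - {"tx": 0,"ty": 0,"tz": -2,"yaw": 0,"claw": 4.5}
    - {"tx": 0,"ty": 0,"tz": -2,"yaw": 0,"claw": 4.5}
    - {"tx": 0,"ty": 0,"tz": 0,"yaw": 0,"claw": 4.5}
    - {"tx": 0,"ty": 0,"tz": 0,"yaw": 0,"claw": 4.5}

```text
time_s: 5.75
position: [0.6009, 0.0963, 0.0727]
tool_rot: [[0.111, 0.994, -0.0], [0.994, -0.111, 0.0], [0.0, -0.0, -1.0]]
ft_force: [-0.2, -0.3, -4.4]
grip_width: 0.0506
gripper_force: 63.9
```

```bash
python3 - <<'E'
from h import *
for n in("top","side"):
    p,d=env.get_image(n);cv2.imwrite(f"pics/{n}2.png",cv2.resize((p[100:260,160:400] if n=="top" else p[150:310,150:390])[:,:,::-1],None,fx=3,fy=3))
print(env.observe()["position"])
E
```

```text
[0.60152831 0.09611628 0.07367004]
```

View pics/side2.png

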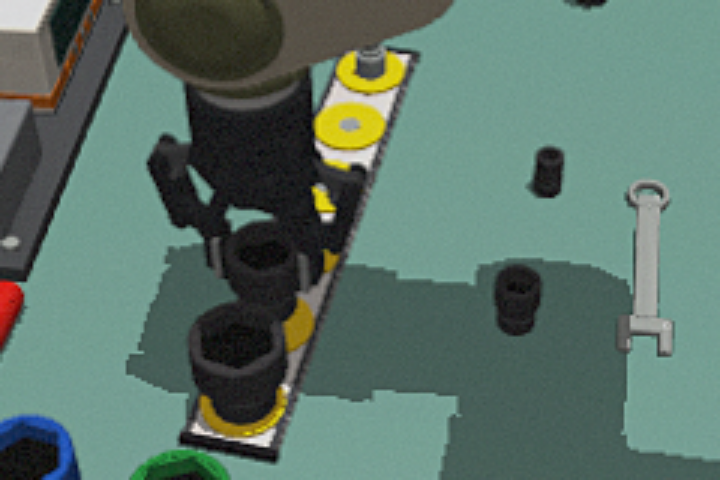

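The crop shows the 52 mm socket held upright above seat_d, at about (265,265). I'll lower it slowly.

Request:
servo_tool:
  newtons: 60
  steps:
    - {"tx": -0.1,"ty": -0.05,"tz": -0.5,"yaw": 0,"claw": 4.5}
    - {"tx": 0,"ty": 0,"tz": -0.5,"yaw": 0,"claw": 4.5}
    - {"tx": 0,"ty": 0,"tz": -0.4,"yaw": 0,"claw": 4.5}
    - {"tx": 0,"ty": 0,"tz": -0.2,"yaw": 0,"claw": 4.5}
    - {"tx": 0,"ty": 0,"tz": -0.1,"yaw": 0,"claw": 4.5}
    - {"tx": 0,"ty": 0,"tz": 0,"yaw": 0,"claw": 4.5}
    - {"tx": 0,"ty": 0,"tz": 0,"yaw": 0,"claw": 4.5}

```text
time_s: 6.55
position: [0.5999, 0.0953, 0.0555]
tool_rot: [[0.112, 0.994, -0.0], [0.994, -0.112, -0.0], [-0.0, -0.0, -1.0]]
ft_force: [-2.1, -1.1, -0.7]
grip_width: 0.0508
gripper_force: 64.5
```

Request:
servo_tool:
  newtons: 60
  steps:
    - {"tx": 0,"ty": 0,"tz": 0,"yaw": 0,"claw": 5.6}
    - {"tx": 0,"ty": 0,"tz": 0,"yaw": 0,"claw": 6.2}
    - {"tx": 0,"ty": 0,"tz": 0,"yaw": 0,"claw": 7}
    - {"tx": 0,"ty": 0,"tz": 0,"yaw": 0,"claw": 7}
    - {"tx": 0,"ty": 0,"tz": 0,"yaw": 0,"claw": 7}
    - {"tx": 0,"ty": 0,"tz": 1,"yaw": 0,"claw": 7}
    - {"tx": 0,"ty": 0,"tz": 2,"yaw": 0,"claw": 7}
    - {"tx": 0,"ty": 0,"tz": 2.5,"yaw": 0,"claw": 7}
    - {"tx": 0,"ty": 0,"tz": 2.5,"yaw": 0,"claw": 7}
    - {"tx": 0,"ty": 0,"tz": 2,"yaw": 0,"claw": 7}
    - {"tx": 0,"ty": 0,"tz": 0,"yaw": 0,"claw": 7}

```text
time_s: 7.65
position: [0.6012, 0.0953, 0.1589]
tool_rot: [[0.112, 0.994, 0.006], [0.994, -0.112, -0.0], [0.001, 0.006, -1.0]]
ft_force: [-0.2, 0.1, 0.1]
grip_width: 0.0696
gripper_force: 0.0
```

Request:
servo_tool:
  steps:
    - {"tx": -1,"ty": -2,"tz": 0,"yaw": 0,"claw": 7}
    - {"tx": -1.5,"ty": -3,"tz": 0,"yaw": 0,"claw": 7}
    - {"tx": -1.5,"ty": -3,"tz": 0,"yaw": 0,"claw": 7}
    - {"tx": -1.5,"ty": -3,"tz": 0,"yaw": 0,"claw": 7}
    - {"tx": -1.5,"ty": -3,"tz": 0,"yaw": 0,"claw": 7}
    - {"tx": -1.5,"ty": -3,"tz": 0,"yaw": 0,"claw": 7}
    - {"tx": -1.5,"ty": -3,"tz": 0,"yaw": 0,"claw": 7}
    - {"tx": -1.5,"ty": -3,"tz": 0,"yaw": 0,"claw": 7}
    - {"tx": -1.5,"ty": -3,"tz": 0,"yaw": 0,"claw": 7}
    - {"tx": -1.5,"ty": -3,"tz": 0,"yaw": 0,"claw": 7}
    - {"tx": -1.5,"ty": -3,"tz": 0,"yaw": 0,"claw": 7}
    - {"tx": -1.5,"ty": -3,"tz": 0,"yaw": 0,"claw": 7}
    - {"tx": -1.5,"ty": -3,"tz": 0,"yaw": 0,"claw": 7}
    - {"tx": -1.5,"ty": -3,"tz": 0,"yaw": 0,"claw": 7}
    - {"tx": -0.2,"ty": -0.4,"tz": 0,"yaw": 0,"claw": 7}
    - {"tx": 0,"ty": 0,"tz": 0,"yaw": 0,"claw": 7}
    - {"tx": 0,"ty": 0,"tz": 0,"yaw": 0,"claw": 7}

```text
time_s: 9.35
position: [0.3932, -0.3178, 0.1551]
tool_rot: [[0.111, 0.994, -0.0], [0.994, -0.111, 0.001], [0.001, -0.0, -1.0]]
ft_force: [-0.3, 0.6, 0.5]
grip_width: 0.07
gripper_force: 0.0
```

```bash
python3 m.py new | grep -E "seat|obj" | cut -c1-200
```

```text
top seat [266. 190.] 333 [592.8  25.4  24.7] depthz [592.4  26.1  12.5]
top seat [297. 193.] 329 [585.  -44.2  24.6] depthz [584.9 -44.   12.4]
top seat [328. 196.] 336 [ 577.4 -113.8   24.8] depthz [ 577.4 -113.8   12.7]
top seat [238. 195.] 66 [601.2  94.7  23.7] depthz [579.1  89.7  13.2]
top seat [358. 200.] 267 [ 569.3 -183.7   25. ] depthz [ 565.  -181.    12.6]
top obj [453. 168.] 818 h 68.6 mean [ 629.3 -387.6   66.5] enc [ 632.6 -388.7] 37.2 fit [ 629.4 -387.5   20.4]
top obj [ 88. 180.] 1689 h 63.5 mean [617.3 423.   61.4] enc [620.7 427.1] 50.9 fit [616.7 423.   25.9]
top obj [154. 175.] 739 h 63.4 mean [619.6 270.3  61.6] enc [620.8 270.3] 31.4 fit [619.9 270.2  27.2]
top obj [202. 179.] 727 h 75.5 mean [605.3 161.8  73.7] enc [606.2 162.3] 31.4 fit [606.  161.3  27.3]
top obj [234. 183.] 501 h 70.8 mean [598.8  93.7  69. ] enc [599.1  93.5] 25.9 fit [598.5  93.6  22.7]
top obj [360. 199.] 109 h 52.3 mean [ 567.7 -182.5   50.4] enc [ 568.1 -182.2] 8.0 fit [ 567.7 -182.5    5. ]
top obj [248. 260.] 176 h 45.0 mean [434.8  65.   42.9] enc [435.3  65.4] 15.7 fit [435.3  65. 
[... 989 characters left out ...]
.7 mean [420.9 -66.6  34.4] enc [420.6 -68.2] 11.8 fit [421.  -67.5   9.1]
side obj [233. 259.] 1588 h 74.2 mean [604.7 148.8  72. ] enc [606.5 132.9] 62.9 fit [605.4 160.5  30.3]
side obj [322. 247.] 242 h 44.1 mean [436.8  68.9  42.1] enc [436.1  67.9] 16.2 fit [437.   68.5  13.4]
side obj [437. 287.] 137 h 78.1 mean [226.1 180.5  75.6] enc [227.7 176. ] 43.9 fit [-19.8 -12.7 313.9]
side obj [210. 319.] 1129 h 62.8 mean [620.  274.9  61. ] enc [620.7 273.3] 31.2 fit [620.5 274.3  27.2]
side obj [373. 317.] 143 h 46.9 mean [336.1 230.1  44.9] enc [337.3 230.2] 9.6 fit [335.8 229.6   6.4]
side obj [198. 398.] 2524 h 63.2 mean [617.8 426.   61.1] enc [621.3 425.8] 47.1 fit [618.1 425.2  24.8]
```

Request:
servo_tool:
  newtons: 60
  steps:
    - {"tx": 0,"ty": -0.05,"tz": -1.5,"yaw": 0,"claw": 6.5}
    - {"tx": 0,"ty": 0,"tz": -2.5,"yaw": 0,"claw": 6.5}
    - {"tx": 0,"ty": 0,"tz": -2.5,"yaw": 0,"claw": 6.5}
    - {"tx": 0,"ty": 0,"tz": -2.5,"yaw": 0,"claw": 6.5}
    - {"tx": 0,"ty": 0,"tz": -2,"yaw": 0,"claw": 6.5}
    - {"tx": 0,"ty": 0,"tz": -0.8,"yaw": 0,"claw": 6.5}
    - {"tx": 0,"ty": 0,"tz": 0,"yaw": 0,"claw": 6.5}
    - {"tx": 0,"ty": 0,"tz": 0,"yaw": 0,"claw": 3.5}
    - {"tx": 0,"ty": 0,"tz": 0,"yaw": 0,"claw": 3.5}
    - {"tx": 0,"ty": 0,"tz": 0,"yaw": 0,"claw": 3.5}
    - {"tx": 0,"ty": 0,"tz": 0,"yaw": 0,"claw": 3.5}
    - {"tx": 0,"ty": 0,"tz": 0,"yaw": 0,"claw": 3.5}
    - {"tx": 0,"ty": 0,"tz": 0,"yaw": 0,"claw": 3.5}
    - {"tx": 0,"ty": 0,"tz": 0,"yaw": 0,"claw": 3.5}

```text
time_s: 10.85
position: [0.3935, -0.3195, 0.0386]
tool_rot: [[0.112, 0.994, 0.002], [0.994, -0.112, -0.002], [-0.001, 0.002, -1.0]]
ft_force: [0.1, 1.5, 7.0]
grip_width: 0.0404
gripper_force: 60.3
```

Request:
servo_tool:
  newtons: 60
  steps:
    - {"tx": 0,"ty": 0,"tz": 1,"yaw": 0,"claw": 3.5}
    - {"tx": 0,"ty": 0,"tz": 2,"yaw": 0,"claw": 3.5}
    - {"tx": 0,"ty": 0,"tz": 2,"yaw": 0,"claw": 3.5}
    - {"tx": 0,"ty": 0,"tz": 2,"yaw": 0,"claw": 3.5}
    - {"tx": 0,"ty": 0,"tz": 2,"yaw": 0,"claw": 3.5}
    - {"tx": 0,"ty": 0,"tz": 2,"yaw": 0,"claw": 3.5}
    - {"tx": 0,"ty": 0,"tz": 0,"yaw": 0,"claw": 3.5}
    - {"tx": 0,"ty": 0,"tz": 0,"yaw": 0,"claw": 3.5}

```text
time_s: 11.65
position: [0.3928, -0.319, 0.1473]
tool_rot: [[0.112, 0.994, 0.0], [0.994, -0.112, -0.0], [-0.0, 0.0, -1.0]]
ft_force: [-0.8, 0.5, -2.7]
grip_width: 0.0406
gripper_force: 60.9
```

Request:
servo_tool:
  steps:
    - {"tx": 0.7,"ty": 1.2,"tz": 0,"yaw": 0,"claw": 3.5}
    - {"tx": 1.4,"ty": 2.4,"tz": 0,"yaw": 0,"claw": 3.5}
    - {"tx": 1.4,"ty": 2.4,"tz": 0,"yaw": 0,"claw": 3.5}
    - {"tx": 1.4,"ty": 2.4,"tz": 0,"yaw": 0,"claw": 3.5}
    - {"tx": 1.4,"ty": 2.4,"tz": 0,"yaw": 0,"claw": 3.5}
    - {"tx": 1.4,"ty": 2.4,"tz": 0,"yaw": 0,"claw": 3.5}
    - {"tx": 1.4,"ty": 2.4,"tz": 0,"yaw": 0,"claw": 3.5}
    - {"tx": 1.4,"ty": 2.4,"tz": 0,"yaw": 0,"claw": 3.5}
    - {"tx": 1.4,"ty": 2.4,"tz": 0,"yaw": 0,"claw": 3.5}
    - {"tx": 1.4,"ty": 2.4,"tz": 0,"yaw": 0,"claw": 3.5}
    - {"tx": 1.4,"ty": 2.4,"tz": 0,"yaw": 0,"claw": 3.5}
    - {"tx": 1.4,"ty": 2.4,"tz": 0,"yaw": 0,"claw": 3.5}
    - {"tx": 1.4,"ty": 2.4,"tz": 0,"yaw": 0,"claw": 3.5}
    - {"tx": 1.4,"ty": 2.4,"tz": 0,"yaw": 0,"claw": 3.5}
    - {"tx": 1.1,"ty": 2.0,"tz": 0,"yaw": 0,"claw": 3.5}
    - {"tx": 0,"ty": 0.1,"tz": 0,"yaw": 0,"claw": 3.5}
    - {"tx": 0,"ty": 0,"tz": 0,"yaw": 0,"claw": 3.5}
    - {"tx": 0,"ty": 0,"tz": 0,"yaw": 0,"claw": 3.5}

```text
time_s: 13.45
position: [0.5924, 0.0256, 0.1468]
tool_rot: [[0.112, 0.994, -0.001], [0.994, -0.112, 0.0], [-0.0, -0.001, -1.0]]
ft_force: [-0.1, 0.3, -2.6]
grip_width: 0.0406
gripper_force: 61.0
```

Request:
servo_tool:
  steps:
    - {"tx": 0.15,"ty": 0.1,"tz": -1.5,"yaw": 0,"claw": 3.5}
    - {"tx": 0,"ty": 0,"tz": -2.5,"yaw": 0,"claw": 3.5}
    - {"tx": 0,"ty": 0,"tz": -2.5,"yaw": 0,"claw": 3.5}
    - {"tx": 0,"ty": 0,"tz": -1.5,"yaw": 0,"claw": 3.5}
    - {"tx": 0,"ty": 0,"tz": -0.8,"yaw": 0,"claw": 3.5}
    - {"tx": 0,"ty": 0,"tz": -0.4,"yaw": 0,"claw": 3.5}
    - {"tx": 0,"ty": 0,"tz": -0.2,"yaw": 0,"claw": 3.5}
    - {"tx": 0,"ty": 0,"tz": -0.1,"yaw": 0,"claw": 3.5}
    - {"tx": 0,"ty": 0,"tz": 0,"yaw": 0,"claw": 3.5}
    - {"tx": 0,"ty": 0,"tz": 0,"yaw": 0,"claw": 3.5}

```text
time_s: 14.45
position: [0.5947, 0.0268, 0.0528]
tool_rot: [[0.112, 0.994, 0.001], [0.994, -0.112, -0.0], [-0.0, 0.001, -1.0]]
ft_force: [0.7, -0.0, -2.6]
grip_width: 0.0404
gripper_force: 61.0
```

Still carried by the gripper, so I'll lower it another 2 mm, release and lift.

Request:
servo_tool:
  steps:
    - {"tx": 0,"ty": 0,"tz": -0.1,"yaw": 0,"claw": 3.5}
    - {"tx": 0,"ty": 0,"tz": -0.1,"yaw": 0,"claw": 3.5}
    - {"tx": 0,"ty": 0,"tz": 0,"yaw": 0,"claw": 3.5}
    - {"tx": 0,"ty": 0,"tz": 0,"yaw": 0,"claw": 3.5}

```text
time_s: 14.85
position: [0.5946, 0.0268, 0.0507]
tool_rot: [[0.112, 0.994, 0.0], [0.994, -0.112, -0.0], [-0.0, 0.0, -1.0]]
ft_force: [-1.8, -0.2, 2.8]
grip_width: 0.0408
gripper_force: 61.3
```

Request:
servo_tool:
  steps:
    - {"tx": 0,"ty": 0,"tz": 0,"yaw": 0,"claw": 4.6}
    - {"tx": 0,"ty": 0,"tz": 0,"yaw": 0,"claw": 5.3}
    - {"tx": 0,"ty": 0,"tz": 0,"yaw": 0,"claw": 6}
    - {"tx": 0,"ty": 0,"tz": 0,"yaw": 0,"claw": 6}
    - {"tx": 0,"ty": 0,"tz": 0,"yaw": 0,"claw": 6}
    - {"tx": 0,"ty": 0,"tz": 1,"yaw": 0,"claw": 6}
    - {"tx": 0,"ty": 0,"tz": 2,"yaw": 0,"claw": 6}
    - {"tx": 0,"ty": 0,"tz": 2.5,"yaw": 0,"claw": 6}
    - {"tx": 0,"ty": 0,"tz": 2.5,"yaw": 0,"claw": 6}
    - {"tx": 0,"ty": 0,"tz": 2,"yaw": 0,"claw": 6}
    - {"tx": 0,"ty": 0,"tz": 0,"yaw": 0,"claw": 6}

```text
time_s: 15.95
position: [0.5957, 0.0267, 0.1538]
tool_rot: [[0.112, 0.994, 0.006], [0.994, -0.112, -0.001], [-0.0, 0.006, -1.0]]
ft_force: [-0.2, -0.1, -0.1]
grip_width: 0.0603
gripper_force: 0.0
```

Request:
servo_tool:
  steps:
    - {"tx": -1,"ty": 0.25,"tz": 0,"yaw": 0,"claw": 5.5}
    - {"tx": -2,"ty": 0.5,"tz": 0,"yaw": 0,"claw": 5.5}
    - {"tx": -2,"ty": 0.5,"tz": 0,"yaw": 0,"claw": 5.5}
    - {"tx": -2,"ty": 0.5,"tz": 0,"yaw": 0,"claw": 5.5}
    - {"tx": -2,"ty": 0.5,"tz": 0,"yaw": 0,"claw": 5.5}
    - {"tx": -2,"ty": 0.5,"tz": 0,"yaw": 0,"claw": 5.5}
    - {"tx": -2,"ty": 0.5,"tz": 0,"yaw": 0,"claw": 5.5}
    - {"tx": -2,"ty": 0.5,"tz": 0,"yaw": 0,"claw": 5.5}
    - {"tx": -0.8,"ty": 0.25,"tz": 0,"yaw": 0,"claw": 5.5}
    - {"tx": 0,"ty": 0,"tz": 0,"yaw": 0,"claw": 5.5}
    - {"tx": 0,"ty": 0,"tz": 0,"yaw": 0,"claw": 5.5}
    - {"tx": 0,"ty": 0,"tz": 0,"yaw": 0,"claw": 5.5}

```text
time_s: 17.15
position: [0.4372, 0.0666, 0.1502]
tool_rot: [[0.112, 0.994, 0.0], [0.994, -0.112, -0.0], [-0.0, 0.0, -1.0]]
ft_force: [0.5, 0.5, 0.1]
grip_width: 0.055
gripper_force: 0.0
```

Request:
servo_tool:
  newtons: 50
  steps:
    - {"tx": 0,"ty": 0,"tz": -1.5,"yaw": 0,"claw": 5.5}
    - {"tx": 0,"ty": 0,"tz": -2.5,"yaw": 0,"claw": 5.5}
    - {"tx": 0,"ty": 0,"tz": -2.5,"yaw": 0,"claw": 5.5}
    - {"tx": 0,"ty": 0,"tz": -2.5,"yaw": 0,"claw": 5.5}
    - {"tx": 0,"ty": 0,"tz": -2,"yaw": 0,"claw": 5.5}
    - {"tx": 0,"ty": 0,"tz": -0.9,"yaw": 0,"claw": 5.5}
    - {"tx": 0,"ty": 0,"tz": 0,"yaw": 0,"claw": 5.5}
    - {"tx": 0,"ty": 0,"tz": 0,"yaw": 0,"claw": 2.5}
    - {"tx": 0,"ty": 0,"tz": 0,"yaw": 0,"claw": 2.5}
    - {"tx": 0,"ty": 0,"tz": 0,"yaw": 0,"claw": 2.5}
    - {"tx": 0,"ty": 0,"tz": 0,"yaw": 0,"claw": 2.5}
    - {"tx": 0,"ty": 0,"tz": 0,"yaw": 0,"claw": 2.5}
    - {"tx": 0,"ty": 0,"tz": 0,"yaw": 0,"claw": 2.5}
    - {"tx": 0,"ty": 0,"tz": 0,"yaw": 0,"claw": 2.5}

```text
time_s: 18.55
position: [0.4371, 0.0667, 0.0322]
tool_rot: [[0.112, 0.994, 0.002], [0.994, -0.112, -0.0], [-0.0, 0.002, -1.0]]
ft_force: [-0.8, -0.4, 6.5]
grip_width: 0.0308
gripper_force: 49.5
```

Request:
servo_tool:
  steps:
    - {"tx": 0,"ty": 0,"tz": 1,"yaw": 0,"claw": 2.5}
    - {"tx": 0,"ty": 0,"tz": 2,"yaw": 0,"claw": 2.5}
    - {"tx": 0,"ty": 0,"tz": 2,"yaw": 0,"claw": 2.5}
    - {"tx": 0,"ty": 0,"tz": 2,"yaw": 0,"claw": 2.5}
    - {"tx": 0,"ty": 0,"tz": 2,"yaw": 0,"claw": 2.5}
    - {"tx": 0,"ty": 0,"tz": 2,"yaw": 0,"claw": 2.5}
    - {"tx": 0,"ty": 0,"tz": 0,"yaw": 0,"claw": 2.5}
    - {"tx": 0,"ty": 0,"tz": 0,"yaw": 0,"claw": 2.5}

```text
time_s: 19.35
position: [0.4362, 0.0668, 0.1414]
tool_rot: [[0.112, 0.994, 0.0], [0.994, -0.112, -0.0], [-0.0, 0.0, -1.0]]
ft_force: [0.4, 0.9, -2.0]
grip_width: 0.0307
gripper_force: 49.7
```

Request:
servo_tool:
  steps:
    - {"tx": 0.75,"ty": -0.55,"tz": 0,"yaw": 0,"claw": 2.5}
    - {"tx": 1.5,"ty": -1.1,"tz": 0,"yaw": 0,"claw": 2.5}
    - {"tx": 1.5,"ty": -1.1,"tz": 0,"yaw": 0,"claw": 2.5}
    - {"tx": 1.5,"ty": -1.1,"tz": 0,"yaw": 0,"claw": 2.5}
    - {"tx": 1.5,"ty": -1.1,"tz": 0,"yaw": 0,"claw": 2.5}
    - {"tx": 1.5,"ty": -1.1,"tz": 0,"yaw": 0,"claw": 2.5}
    - {"tx": 1.5,"ty": -1.1,"tz": 0,"yaw": 0,"claw": 2.5}
    - {"tx": 1.5,"ty": -1.1,"tz": 0,"yaw": 0,"claw": 2.5}
    - {"tx": 1.5,"ty": -1.1,"tz": 0,"yaw": 0,"claw": 2.5}
    - {"tx": 1.5,"ty": -1.1,"tz": 0,"yaw": 0,"claw": 2.5}
    - {"tx": 0.75,"ty": -0.5,"tz": 0,"yaw": 0,"claw": 2.5}
    - {"tx": 0,"ty": 0,"tz": 0,"yaw": 0,"claw": 2.5}
    - {"tx": 0,"ty": 0,"tz": -1.5,"yaw": 0,"claw": 2.5}
    - {"tx": 0,"ty": 0,"tz": -2.5,"yaw": 0,"claw": 2.5}
    - {"tx": 0,"ty": 0,"tz": -2.5,"yaw": 0,"claw": 2.5}
    - {"tx": 0,"ty": 0,"tz": -1.5,"yaw": 0,"claw": 2.5}
    - {"tx": 0,"ty": 0,"tz": -0.8,"yaw": 0,"claw": 2.5}
    - {"tx": 0,"ty": 0,"tz": -0.4,"yaw": 0,"claw": 2.5}
    - {"tx": 0,"ty": 0,"tz": 0,"yaw": 0,"claw": 2.5}
    - {"tx": 0,"ty": 0,"tz": 0,"yaw": 0,"claw": 2.5}

```text
time_s: 21.35
position: [0.5868, -0.0427, 0.0501]
tool_rot: [[0.112, 0.994, 0.001], [0.994, -0.112, -0.0], [-0.0, 0.001, -1.0]]
ft_force: [-0.2, 0.4, -1.3]
grip_width: 0.0306
gripper_force: 49.7
```

Request:
servo_tool:
  steps:
    - {"tx": 0,"ty": 0,"tz": -0.3,"yaw": 0,"claw": 2.5}
    - {"tx": 0,"ty": 0,"tz": -0.2,"yaw": 0,"claw": 2.5}
    - {"tx": 0,"ty": 0,"tz": -0.1,"yaw": 0,"claw": 2.5}
    - {"tx": 0,"ty": 0,"tz": 0,"yaw": 0,"claw": 2.5}
    - {"tx": 0,"ty": 0,"tz": 0,"yaw": 0,"claw": 2.5}

```text
time_s: 21.85
position: [0.5866, -0.0428, 0.0443]
tool_rot: [[0.112, 0.994, 0.001], [0.994, -0.112, -0.0], [-0.0, 0.001, -1.0]]
ft_force: [-3.4, 0.4, 6.9]
grip_width: 0.0305
gripper_force: 50.4
```

Request:
servo_tool:
  steps:
    - {"tx": 0,"ty": 0,"tz": 0,"yaw": 0,"claw": 3.6}
    - {"tx": 0,"ty": 0,"tz": 0,"yaw": 0,"claw": 4.3}
    - {"tx": 0,"ty": 0,"tz": 0,"yaw": 0,"claw": 5}
    - {"tx": 0,"ty": 0,"tz": 0,"yaw": 0,"claw": 5}
    - {"tx": 0,"ty": 0,"tz": 0,"yaw": 0,"claw": 5}
    - {"tx": 0,"ty": 0,"tz": 1,"yaw": 0,"claw": 5}
    - {"tx": 0,"ty": 0,"tz": 2,"yaw": 0,"claw": 5}
    - {"tx": 0,"ty": 0,"tz": 2.5,"yaw": 0,"claw": 5}
    - {"tx": 0,"ty": 0,"tz": 2.5,"yaw": 0,"claw": 5}
    - {"tx": 0,"ty": 0,"tz": 2,"yaw": 0,"claw": 5}
    - {"tx": 0,"ty": 0,"tz": 0,"yaw": 0,"claw": 5}

```text
time_s: 22.95
position: [0.5877, -0.0429, 0.1467]
tool_rot: [[0.112, 0.994, 0.006], [0.994, -0.112, -0.002], [-0.001, 0.006, -1.0]]
ft_force: [0.4, -0.4, -0.9]
grip_width: 0.0498
gripper_force: 0.0
```

Request:
servo_tool:
  steps:
    - {"tx": -1,"ty": -0.2,"tz": 0,"yaw": 0,"claw": 4.5}
    - {"tx": -2,"ty": -0.3,"tz": 0,"yaw": 0,"claw": 4.5}
    - {"tx": -2,"ty": -0.3,"tz": 0,"yaw": 0,"claw": 4.5}
    - {"tx": -2,"ty": -0.3,"tz": 0,"yaw": 0,"claw": 4.5}
    - {"tx": -2,"ty": -0.3,"tz": 0,"yaw": 0,"claw": 4.5}
    - {"tx": -2,"ty": -0.3,"tz": 0,"yaw": 0,"claw": 4.5}
    - {"tx": -2,"ty": -0.3,"tz": 0,"yaw": 0,"claw": 4.5}
    - {"tx": -2,"ty": -0.3,"tz": 0,"yaw": 0,"claw": 4.5}
    - {"tx": -1.6,"ty": -0.35,"tz": 0,"yaw": 0,"claw": 4.5}
    - {"tx": 0,"ty": 0,"tz": 0,"yaw": 0,"claw": 4.5}
    - {"tx": 0,"ty": 0,"tz": 0,"yaw": 0,"claw": 4.5}
    - {"tx": 0,"ty": 0,"tz": 0,"yaw": 0,"claw": 4.5}

```text
time_s: 24.15
position: [0.4209, -0.0692, 0.143]
tool_rot: [[0.112, 0.994, -0.0], [0.994, -0.112, 0.0], [0.0, -0.0, -1.0]]
ft_force: [-0.3, -0.3, 0.1]
grip_width: 0.045
gripper_force: 0.0
```

```bash
python3 m.py new | grep -E "^top (seat|obj \[(2|3))"
```

```text
top seat [297. 197.] 213 [583.4 -44.2  22.7] depthz [573.5 -41.8  12.7]
top seat [328. 196.] 346 [ 577.1 -113.7   25. ] depthz [ 577.  -113.3   12.5]
top seat [266. 196.] 148 [591.8  25.2  22.7] depthz [576.7  26.2  12.5]
top seat [358. 200.] 275 [ 569.2 -183.8   25.2] depthz [ 565.3 -180.8   12.7]
top seat [238. 195.] 63 [600.8  94.9  23.6] depthz [579.3  89.8  12.4]
top obj [202. 179.] 729 h 75.4 mean [605.6 161.6  73.7] enc [606.5 161.7] 31.5 fit [606.  161.3  27.3]
top obj [234. 183.] 500 h 70.6 mean [598.7  94.   68.7] enc [599.5  94. ] 26.1 fit [598.7  93.8  22.6]
top obj [267. 186.] 320 h 63.7 mean [593.1  23.5  61.8] enc [593.6  23.2] 20.9 fit [593.1  23.4  18.1]
top obj [298. 189.] 189 h 56.4 mean [586.  -44.3  54.7] enc [585.3 -44.4] 15.9 fit [585.4 -44.2  13.4]
top obj [360. 199.] 112 h 51.6 mean [ 568.  -182.6   49.7] enc [ 568.3 -182.5] 7.8 fit [ 568.1 -182.7    5. ]
```

Request:
servo_tool:
  newtons: 40
  steps:
    - {"tx": 0,"ty": 0,"tz": -1.5,"yaw": 0,"claw": 4.5}
    - {"tx": 0,"ty": 0,"tz": -2.5,"yaw": 0,"claw": 4.5}
    - {"tx": 0,"ty": 0,"tz": -2.5,"yaw": 0,"claw": 4.5}
    - {"tx": 0,"ty": 0,"tz": -2.5,"yaw": 0,"claw": 4.5}
    - {"tx": 0,"ty": 0,"tz": -2,"yaw": 0,"claw": 4.5}
    - {"tx": 0,"ty": 0,"tz": -0.7,"yaw": 0,"claw": 4.5}
    - {"tx": 0,"ty": 0,"tz": 0,"yaw": 0,"claw": 4.5}
    - {"tx": 0,"ty": 0,"tz": 0,"yaw": 0,"claw": 1.5}
    - {"tx": 0,"ty": 0,"tz": 0,"yaw": 0,"claw": 1.5}
    - {"tx": 0,"ty": 0,"tz": 0,"yaw": 0,"claw": 1.5}
    - {"tx": 0,"ty": 0,"tz": 0,"yaw": 0,"claw": 1.5}
    - {"tx": 0,"ty": 0,"tz": 0,"yaw": 0,"claw": 1.5}
    - {"tx": 0,"ty": 0,"tz": 0,"yaw": 0,"claw": 1.5}
    - {"tx": 0,"ty": 0,"tz": 0,"yaw": 0,"claw": 1.5}

```text
time_s: 25.65
position: [0.421, -0.0694, 0.0272]
tool_rot: [[0.112, 0.994, 0.002], [0.994, -0.112, -0.001], [-0.001, 0.002, -1.0]]
ft_force: [-0.8, 0.7, 6.8]
grip_width: 0.021
gripper_force: 39.2
```

Request:
servo_tool:
  steps:
    - {"tx": 0,"ty": 0,"tz": 1,"yaw": 0,"claw": 1.5}
    - {"tx": 0,"ty": 0,"tz": 2,"yaw": 0,"claw": 1.5}
    - {"tx": 0,"ty": 0,"tz": 2,"yaw": 0,"claw": 1.5}
    - {"tx": 0,"ty": 0,"tz": 2,"yaw": 0,"claw": 1.5}
    - {"tx": 0,"ty": 0,"tz": 2,"yaw": 0,"claw": 1.5}
    - {"tx": 0,"ty": 0,"tz": 2,"yaw": 0,"claw": 1.5}
    - {"tx": 0,"ty": 0,"tz": 0,"yaw": 0,"claw": 1.5}
    - {"tx": 0,"ty": 0,"tz": 0,"yaw": 0,"claw": 1.5}

```text
time_s: 26.45
position: [0.4203, -0.0691, 0.1366]
tool_rot: [[0.112, 0.994, 0.001], [0.994, -0.112, -0.0], [-0.0, 0.001, -1.0]]
ft_force: [0.5, -0.1, -1.0]
grip_width: 0.021
gripper_force: 39.2
```

Request:
servo_tool:
  steps:
    - {"tx": 0.8,"ty": -0.2,"tz": 0,"yaw": 0,"claw": 1.5}
    - {"tx": 1.5,"ty": -0.4,"tz": 0,"yaw": 0,"claw": 1.5}
    - {"tx": 1.6,"ty": -0.4,"tz": 0,"yaw": 0,"claw": 1.5}
    - {"tx": 1.6,"ty": -0.4,"tz": 0,"yaw": 0,"claw": 1.5}
    - {"tx": 1.6,"ty": -0.4,"tz": 0,"yaw": 0,"claw": 1.5}
    - {"tx": 1.6,"ty": -0.5,"tz": 0,"yaw": 0,"claw": 1.5}
    - {"tx": 1.6,"ty": -0.5,"tz": 0,"yaw": 0,"claw": 1.5}
    - {"tx": 1.6,"ty": -0.5,"tz": 0,"yaw": 0,"claw": 1.5}
    - {"tx": 1.6,"ty": -0.4,"tz": 0,"yaw": 0,"claw": 1.5}
    - {"tx": 1.5,"ty": -0.4,"tz": 0,"yaw": 0,"claw": 1.5}
    - {"tx": 0.8,"ty": -0.2,"tz": 0,"yaw": 0,"claw": 1.5}
    - {"tx": 0,"ty": 0,"tz": 0,"yaw": 0,"claw": 1.5}
    - {"tx": 0,"ty": 0,"tz": -1.5,"yaw": 0,"claw": 1.5}
    - {"tx": 0,"ty": 0,"tz": -2.5,"yaw": 0,"claw": 1.5}
    - {"tx": 0,"ty": 0,"tz": -2.5,"yaw": 0,"claw": 1.5}
    - {"tx": 0,"ty": 0,"tz": -1.5,"yaw": 0,"claw": 1.5}
    - {"tx": 0,"ty": 0,"tz": -0.8,"yaw": 0,"claw": 1.5}
    - {"tx": 0,"ty": 0,"tz": -0.4,"yaw": 0,"claw": 1.5}
    - {"tx": 0,"ty": 0,"tz": 0,"yaw": 0,"claw": 1.5}
    - {"tx": 0,"ty": 0,"tz": 0,"yaw": 0,"claw": 1.5}

```text
time_s: 28.45
position: [0.5788, -0.1123, 0.0451]
tool_rot: [[0.112, 0.994, 0.001], [0.994, -0.112, -0.0], [-0.0, 0.001, -1.0]]
ft_force: [0.9, -0.2, -0.1]
grip_width: 0.0206
gripper_force: 39.2
```

Request:
servo_tool:
  steps:
    - {"tx": 0,"ty": 0,"tz": -0.3,"yaw": 0,"claw": 1.5}
    - {"tx": 0,"ty": 0,"tz": -0.1,"yaw": 0,"claw": 1.5}
    - {"tx": 0,"ty": 0,"tz": -0.1,"yaw": 0,"claw": 1.5}
    - {"tx": 0,"ty": 0,"tz": 0,"yaw": 0,"claw": 1.5}
    - {"tx": 0,"ty": 0,"tz": 0,"yaw": 0,"claw": 1.5}

```text
time_s: 28.95
position: [0.5785, -0.1122, 0.0393]
tool_rot: [[0.112, 0.994, 0.0], [0.994, -0.112, -0.0], [-0.0, 0.0, -1.0]]
ft_force: [0.4, 0.7, 0.2]
grip_width: 0.0203
gripper_force: 39.3
```

Request:
servo_tool:
  steps:
    - {"tx": 0,"ty": 0,"tz": -0.05,"yaw": 0,"claw": 1.5}
    - {"tx": 0,"ty": 0,"tz": 0,"yaw": 0,"claw": 2.5}
    - {"tx": 0,"ty": 0,"tz": 0,"yaw": 0,"claw": 3.2}
    - {"tx": 0,"ty": 0,"tz": 0,"yaw": 0,"claw": 4}
    - {"tx": 0,"ty": 0,"tz": 0,"yaw": 0,"claw": 4}
    - {"tx": 0,"ty": 0,"tz": 0,"yaw": 0,"claw": 4}
    - {"tx": 0,"ty": 0,"tz": 1,"yaw": 0,"claw": 4}
    - {"tx": 0,"ty": 0,"tz": 2,"yaw": 0,"claw": 4}
    - {"tx": 0,"ty": 0,"tz": 2.5,"yaw": 0,"claw": 4}
    - {"tx": 0,"ty": 0,"tz": 2.5,"yaw": 0,"claw": 4}
    - {"tx": 0,"ty": 0,"tz": 2,"yaw": 0,"claw": 4}
    - {"tx": -2,"ty": 0,"tz": 2,"yaw": 0,"claw": 4}
    - {"tx": -3,"ty": 0,"tz": 0,"yaw": 0,"claw": 4}
    - {"tx": -3,"ty": 0,"tz": 0,"yaw": 0,"claw": 4}
    - {"tx": -3,"ty": 0,"tz": 0,"yaw": 0,"claw": 4}
    - {"tx": -3,"ty": 0,"tz": 0,"yaw": 0,"claw": 4}
    - {"tx": -3,"ty": 0,"tz": 0,"yaw": 0,"claw": 4}
    - {"tx": -1,"ty": 0,"tz": 0,"yaw": 0,"claw": 4}
    - {"tx": 0,"ty": 0,"tz": 0,"yaw": 0,"claw": 4}
    - {"tx": 0,"ty": 0,"tz": 0,"yaw": 0,"claw": 4}

```text
time_s: 30.95
position: [0.3996, -0.1126, 0.1593]
tool_rot: [[0.112, 0.994, 0.002], [0.994, -0.112, -0.001], [-0.001, 0.002, -1.0]]
ft_force: [-0.4, -0.3, 0.8]
grip_width: 0.0401
gripper_force: 0.0
```

```bash
python3 m.py new | grep -E "^top (seat|obj \[(2|3))"; python3 - <<'E'
from h import *
p,d=env.get_image("side");cv2.imwrite("pics/side9.png",p[:,:,::-1])
E
```

```text
top seat [327. 197.] 311 [ 577.1 -113.7   24.9] depthz [ 572.4 -111.6   12.7]
top seat [266. 196.] 147 [591.8  25.4  22.6] depthz [577.1  26.2  12.5]
top seat [297. 197.] 209 [583.3 -44.2  22.5] depthz [573.7 -41.9  12.6]
top seat [238. 195.] 63 [601.4  94.9  24.2] depthz [579.1  89.7  13.3]
top seat [358. 200.] 272 [ 569.4 -183.8   25.2] depthz [ 565.2 -181.    12.5]
top obj [202. 179.] 730 h 75.5 mean [605.4 161.8  73.7] enc [606.2 161.6] 31.3 fit [606.1 161.3  27.4]
top obj [234. 183.] 499 h 71.1 mean [598.3  93.6  69. ] enc [599.1  93.7] 25.9 fit [598.6  93.7  22.8]
top obj [267. 186.] 318 h 63.9 mean [593.2  23.1  62. ] enc [593.7  23.9] 21.1 fit [593.1  23.4  18.1]
top obj [298. 190.] 191 h 56.9 mean [586.  -44.5  54.9] enc [585.5 -44.3] 15.8 fit [585.3 -44.3  13.4]
top obj [329. 194.] 105 h 49.8 mean [ 577.8 -113.7   47.5] enc [ 578.1 -113.4] 11.0 fit [ 577.6 -113.5    9. ]
top obj [360. 198.] 109 h 51.9 mean [ 567.7 -182.6   50.3] enc [ 568.3 -182.4] 7.6 fit [ 567.9 -182.6    5. ]
```

View pics/side9.png

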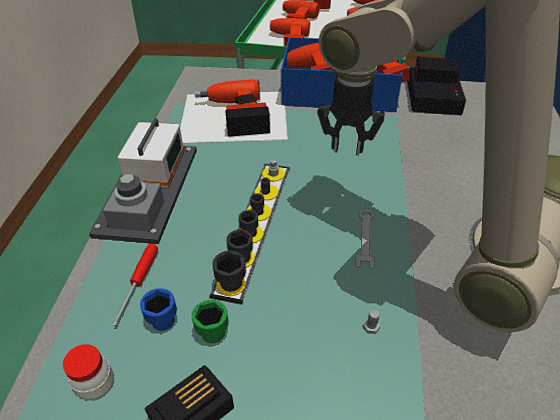

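The picture shows all four sockets standing upright, growing from the adaptor (273,168) to the big socket (228,270). The top camera puts each within about 2 mm of its seat centre, and the end pieces haven't moved.

```bash
python3 -c "
from rig import env
print(env.close_job())"
```

```text
the job is handed in; nothing more can be done
None
```

The four sockets stand upright on their seats in size order, from 22 mm next to the adaptor to 52 mm next to the big socket, each within about 2 mm of its seat centre; the job was handed in at about 31 s.

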